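# Feel for the hidden catch in the incubation chamber's rim and spring its lid open

### The arm

A 6-joint arm with a two-finger parallel gripper is mounted at the origin on a cart in front of the work surface, level with it; the furniture and walls round the work are solid. World frame = base frame: x ahead of the robot, y to its left, z up, the work surface at z = 0. Lengths are in m, angles in degrees, forces in N, time in s.
With the tool pointing down it reaches from about 0.4 to 0.825 m from the base axis. Payload 7 kg.
Tool frame: the origin (TCP) lies on the centre line of the jaws, within the pads' length; the fingertips stand 22 mm ahead of it and the grasp point (between the pads) lies 3 mm ahead of it; z points along the fingers, y is the line along which they close (so a half turn about z gives the same grasp; the last joint's range is limited). The gripper opens to 88 mm and grips with 3 to 60 N. Pads are 19 mm wide; open, the fingers measure 130 mm over their backs; the gripper's body (78 mm by 193 mm) begins 47 mm behind the grasp point.
Start: joints at [83.199, 20.546, 0.682, 0, -70.136, -16.507], TCP at [0.267, 0.62, 0.249] pointing down, gripper open.
Joint ranges: [-176.03, 176.03], [-82.01, 121.73], [-58.28, 71.71], [-173.87, 95.51], [-174.79, -0.11], [-173.66, 173.66]. Speed limits (degrees/s): [136.94, 136.94, 172.46, 180, 180, 180].

### API

Orientations are given as [roll, pitch, yaw] about the fixed x, y, z axes, in that order (R = Rz(yaw) Ry(pitch) Rx(roll)).
In Python, from plant import get_state, cams, r gives the robot as it stands.
- The arm moves only by the tool apply_moves, never from a script. Its argument "targets" is a list of rows, each an object with "dp": the shift along the world's x, y, z in m, a list of three; "yaw": the turn about the world's z in degrees. In form: [{"dp": [x, y, z], "yaw": yaw}, ...]. A call has 1 to 20 rows; each row is the pose to reach, as a shift and turn from the pose commanded when the call began; what a row does not reach only later rows make up. A row lasts 1/12 s, in which the tool goes at most 41.7 mm and 7.16 degrees, less where a joint would pass 70% of its speed; a pose out of reach is approached as far as the arm can. A call with a gripper value outside its range is refused whole. "grip" is the gripper command: -1 is fully open, 1 is shut, values between are in proportion, set as the call begins (left out, the last holds). The fingers move at their own pace and stop on an object; "squeeze" is the grip in N (left out, the last holds). Time passes only in rows, so rows that repeat a pose let the fingers close. It gives the time, the measured TCP pose, the force, the opening and the grip force at its end, in the units of the state.
- get_state(): the state, without advancing time (a new reading comes with each control period).
- cams.capture(name): name is "side" or "top"; returns a dict with "image" (384x512x3 uint8, red, green, blue), "range_z" (384x512 float32, m along the optical axis (not along the pixel's ray), 0 where there is no reading), "fx", "fy", "cx", "cy" (pixels), "k1" (the pictures are not rectified: a ray, as slopes to the right and down, at radius r is drawn at 1 + k1 r^2 times it, then the intrinsics apply), "R" (3x3) and "t" (3): a world point X has camera coordinates R X + t. Camera axes: x right, y down, z forward; pixel columns grow to the right and rows downward; lengths in m; the calibration is good to about 2 mm. A picture is of the moment at which its call begins.
- r.close_job(): hands the job in; it is judged then, once.
The state is a dict: "time_s": time; "joints": joint angles; "qd": joint speeds; "joint_torque": joint torques, N m; "tcp_pos": TCP position; "eef_rot": TCP orientation; "contact_force": force on the tool from outside, world axes, zero at the start; "moment": the same for the moment, N m; "gripper_width": finger opening in m; "gripper_force": force on a finger pad.
Only numpy, scipy, OpenCV 4.12 (cv2) and the standard library are available. Lean on these libraries where they do the work, as an engineer would, in place of code of your own. Each camera call takes 0.05 s, during which the arm holds its last target. There are 200 camera calls.

### The job

Open the round incubation chamber: its lid is held shut by a spring catch at the bottom of a shallow notch somewhere in the front of the flat rim, the same colour as the rim and easily missed by eye, but a fingertip sliding along the rim drops into it. Press the catch down with a fingertip until the lid springs up by itself, then take the hand away and leave the lid standing ajar. Nothing is picked up, and the test plate inside and the things round about stay where they are.

Things in the scene. Friction and masses are not known exactly. Their poses are not given: they have to be found in the camera images.
- foot: fixed dark foot disc, 176 mm across, 14 mm high, carrying the round light-grey chamber (216 mm across, also immovable) concentrically. Origin: centre of its underside, on the worktop; z up. Its -x direction is the front, shown by a dark pod with a green lamp, 46 mm wide, 12 mm high, reaching out to 118 mm from the centre.
- rim_centre (a point): point on the chamber's axis at the height of the rim's top, 58 mm above the worktop; axes as the foot's. The rim is a flat level ring from 82 to 108 mm radius. Inside it an 8 mm wide groove surrounds the lid, a dark ring 148 mm across with a clear window, its top 2.5 mm below the rim's; only the small dark button at its centre stands 1 mm above the rim.
- front_edge (a point): point on the rim's top, 96 mm from the axis straight towards the foot's front. Along the rim, up to 0.95 rad (91 mm) to either side of here, lies the middle of the one notch, elsewhere at every start and not reported. It cuts the whole width of the rim over 36 degrees (60 mm at this radius), is open upwards and outwards and holds the catch.
- catch (a joint): how far the catch is pressed straight down, m: 0 at rest, 0.005 at its stop; springs back when released. It is a flat pad that fills the notch from 85 to 105 mm radius, its top 5 mm below the rim's top. A wedge under it draws a bolt off the lid: it lets go at about 3 mm, where the pad takes about 3.5 N (5 N at the stop).
- lid (a joint): opening angle of the lid, rad: 0 shut, 0.28 ajar against its stop. The hidden hinge is opposite the notch. Once let go, a damped spring swings the lid to its stop in about half a second; its edge by the notch then stands about 45 mm higher, having swung up and towards the hinge, not outwards.
- test_plate: white test plate 67x52x5 mm lying loose on the chamber's floor under the clear lid; origin at the centre of its underside, 24 mm above the worktop. Bystander: leave it.
- dropper_blue: blue-capped dropper bottle, 27 mm across, 66 mm high, standing behind the chamber; origin at the centre of its underside. Bystander.
- dropper_red: red-capped dropper bottle, 27 mm across, 66 mm high, standing behind the chamber; origin at the centre of its underside. Bystander.
- timer: white bench timer 60x66x19 mm lying on its back; origin at the centre of its underside. Bystander.
- tape_roll: roll of paper tape lying flat, 62 mm across, 18 mm high; origin at the centre of its underside. Bystander.
- tweezers: steel tweezers 15x118x9 mm lying flat, long along own y; origin at the centre of the underside. Bystander.
- plate_strip: strip of two white test plates 135x52x5 mm, long along own x; origin at the centre of its underside. Bystander.
- marker_red: red and white marker pen 15x132x13 mm, long along own y; origin at the centre of its underside. Bystander.

How it is judged (in metres and radians):
On the way:
1. the catch in the notch is pressed down (value of joint catch above 0.002 m).
At the end, for the whole second after the job is handed in: The lid stands ajar at rest (more than 0.22 of its 0.28 rad), the catch has sprung back (under 1 mm), and the test plate and all bystanders are within 15 mm of where they began (value of joint lid above 0.22 rad and velocity of joint lid below 0.05 rad/s and value of joint catch below 0.001 m and distance of each of dropper_blue, dropper_red, timer, tape_roll, tweezers, plate_strip, marker_red, test_plate from where it was at the start of the episode below 0.015 m); the robot touches nothing.
It fails at once if the test plate or a bystander is shoved more than 15 mm or lifted (distance of any of dropper_blue, dropper_red, timer, tape_roll, tweezers, plate_strip, marker_red, test_plate from where it was at the start of the episode above 0.015 m).
It also fails if it takes over 61 s, if anything falls off the work surface, if the arm or the gripper's body presses on something with over 40 N, if the wrist force passes 120 N, or if a joint passes its speed limit or range.

## Working session

There is one attempt and no reset: what is moved stays moved. The work goes in short steps, Python scripts to look and compute and a tool call to move; the robot and the scene stay as the last step left them, time stands still between calls to the robot, and variables do not carry over. Pictures are saved under pics/ and viewed, at most 10 in all, crops included, and the job is handed in when it is done.

Besides the shell and the picture viewer there is one more tool, called after ">>>" as a command line: name --argument value ..., lists and objects as JSON in quotes. apply_moves: Moves the arm, as the interface text tells. Its arguments: {"type":"object","properties":{"targets":{"type":"array","items":{"type":"object","properties":{"dp":{"type":"array","items":{"type":"number"}},"yaw":{"type":"number"}}}},"grip":{"type":"number"},"squeeze":{"type":"number"}},"required":["targets"]}

```bash
mkdir -p pics; cat > h.py <<'E'
import numpy as np, cv2
from plant import get_state, cams, r
def pts(c):
    h,w=c["range_z"].shape
    v,u=np.mgrid[0:h,0:w].astype(float)
    xd=(u-c["cx"])/c["fx"]; yd=(v-c["cy"])/c["fy"]
    x,y=xd.copy(),yd.copy()
    for _ in range(8):
        s=1+c["k1"]*(x*x+y*y); x=xd/s; y=yd/s
    z=c["range_z"]
    P=np.stack([x*z,y*z,z],-1)
    return (P-c["t"])@np.array(c["R"])   # R^T (P-t)
E
python3 - <<'E'
from h import *
for n in("top","side"):
    c=cams.capture(n); cv2.imwrite(f"pics/{n}0.png",c["image"][...,::-1]); np.savez(f"{n}0.npz",**c)
    print(n,c["t"],-np.array(c["R"]).T@c["t"])
print(get_state())
E
```

```text
top [-0.04925954  0.58541894  0.86308044] [ 0.34846081 -0.07618299  0.98123437]
side [0.54245751 0.12544386 0.88551387] [0.44782106 0.75058836 0.57463427]
{'time_s': 0.1, 'joints': array([ 8.31996361e+01,  2.05856897e+01,  6.39449262e-01, -1.87231011e-02,
       -7.01371435e+01, -1.65064437e+01]), 'qd': array([ 0.03594428, -0.08044622,  0.17039286,  0.07433672,  0.04909362,
        0.00964637]), 'joint_torque': array([-1.65224534e-03, -5.84161556e+01,  2.93751276e+01,  7.01545089e+00,
        1.02297086e-02, -4.03085846e-05]), 'tcp_pos': array([0.26692712, 0.61952946, 0.24773503]), 'eef_rot': array([ 1.79915051e+02, -6.81694090e-03, -2.33131769e+01]), 'contact_force': array([ 0.62608019,  0.25773885, -0.35021657]), 'moment': array([ 0.02466267, -0.01034763, -0.00172461]), 'gripper_force': 0.0, 'gripper_width': 0.0874107669567241}
```

View pics/top0.png

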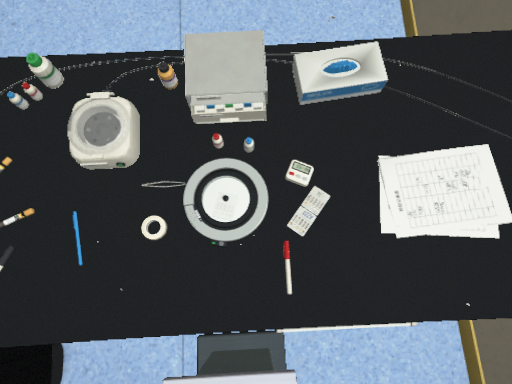

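View pics/side0.png

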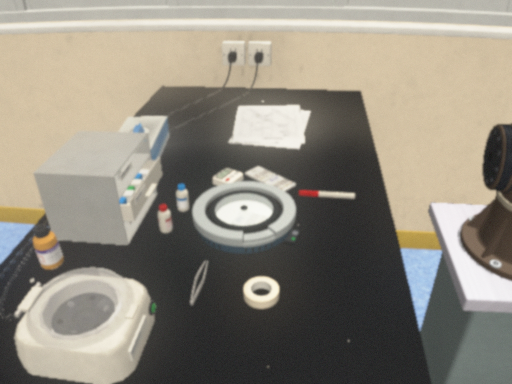

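The top view shows the chamber around pixel (226,200), with the green lamp pod at about (220,242). A thin dark line crosses the rim at about (193,215). In the side view a similar line sits near (243,240). Next I'll fit the rim and profile its height.

```bash
python3 - <<'E'
from h import *
from scipy.optimize import least_squares
cc=None
for n in("top","side"):
    c=dict(np.load(f"{n}0.npz")); P=pts(c); im=c["image"].astype(int)
    z=P[...,2]
    if cc is None:
        m=np.zeros(z.shape,bool); m[150:250,175:275]=1
        hsv=cv2.cvtColor(c["image"],cv2.COLOR_RGB2HSV)
        g=m&(abs(z-.058)<.008)&(im.min(-1)>90)
        # outer contour of rim
        k,l,st,ce=cv2.connectedComponentsWithStats(g.astype(np.uint8)); i=1+st[1:,4].argmax()
        con,_=cv2.findContours((l==i).astype(np.uint8),cv2.RETR_EXTERNAL,cv2.CHAIN_APPROX_NONE)
        q=con[0][:,0]; XY=P[q[:,1],q[:,0],:2]
        s=least_squares(lambda p:np.hypot(*(XY-p[:2]).T)-p[2],[*XY.mean(0),.108],loss="soft_l1",f_scale=.002).x
        print("circle",s, "zmed",np.median(z[l==i])); cc=s[:2]
        gr=m&(hsv[...,0]>50)&(hsv[...,0]<85)&(hsv[...,1]>100)&(hsv[...,2]>60)
        v,u=np.nonzero(gr); print("green",list(zip(u,v))[:20],P[gr].mean(0))
        f=P[gr].mean(0)[:2]-cc; fa=np.arctan2(f[1],f[0]); print("front deg",np.degrees(fa),np.hypot(*f))
    d=P[...,:2]-cc; rr=np.hypot(d[...,0],d[...,1]); a=np.degrees((np.arctan2(d[...,1],d[...,0])-fa+np.pi)%(2*np.pi)-np.pi)
    for lo in range(-180,180,6):
        k=(rr>.088)&(rr<.103)&(a>=lo)&(a<lo+6)&(z>.03)
        print(n,lo,k.sum(),np.round(np.median(z[k])*1e3,1) if k.sum() else '', np.round(im[k].mean(),0) if k.sum() else '',end=' | ')
    print()
c=np.load("top0.npz")["image"][140:260,160:290,::-1]
cv2.imwrite("pics/crop.png",cv2.resize(c,None,fx=5,fy=5,interpolation=cv2.INTER_CUBIC))
E
```

```text
circle [ 0.5703559  -0.01110542  0.10627845] zmed 0.0572744319046057
green [(np.int64(212), np.int64(242)), (np.int64(213), np.int64(242)), (np.int64(214), np.int64(242)), (np.int64(215), np.int64(242)), (np.int64(212), np.int64(243)), (np.int64(213), np.int64(243)), (np.int64(214), np.int64(243)), (np.int64(215), np.int64(243))] [0.46486982 0.02646764 0.01151954]
front deg 160.39462522299655 0.11197788560995187
top -180 22 56.9 193.0 | top -174 21 57.9 193.0 | top -168 22 57.1 193.0 | top -162 20 57.0 193.0 | top -156 19 57.4 193.0 | top -150 21 57.3 193.0 | top -144 20 58.2 193.0 | top -138 21 57.4 193.0 | top -132 22 57.5 193.0 | top -126 20 57.7 193.0 | top -120 22 57.1 193.0 | top -114 20 57.4 193.0 | top -108 21 58.1 193.0 | top -102 22 57.5 193.0 | top -96 21 58.6 193.0 | top -90 22 57.9 193.0 | top -84 23 57.7 193.0 | top -78 22 57.7 193.0 | top -72 22 57.4 193.0 | top -66 25 54.0 175.0 | top -60 25 52.2 192.0 | top -54 23 52.6 191.0 | top -48 23 51.9 192.0 | top -42 24 52.9 190.0 | top -36 23 52.5 194.0 | top -30 22 56.9 194.0 | top -24 26 57.7 195.0 | top -18 23 57.9 195.0 
[... 1544 characters left out ...]
19 58.2 212.0 | side 12 20 57.7 212.0 | side 18 19 58.3 211.0 | side 24 18 57.9 211.0 | side 30 19 57.9 211.0 | side 36 18 57.9 210.0 | side 42 20 58.3 209.0 | side 48 14 57.7 209.0 | side 54 16 58.2 207.0 | side 60 18 57.8 209.0 | side 66 18 58.0 209.0 | side 72 17 58.1 207.0 | side 78 17 57.9 208.0 | side 84 17 57.8 208.0 | side 90 15 58.1 206.0 | side 96 14 57.9 202.0 | side 102 18 57.8 201.0 | side 108 17 57.5 201.0 | side 114 14 58.1 201.0 | side 120 15 58.2 202.0 | side 126 13 58.0 203.0 | side 132 15 57.5 205.0 | side 138 17 58.0 203.0 | side 144 16 58.0 202.0 | side 150 16 58.3 200.0 | side 156 15 58.6 199.0 | side 162 12 58.2 201.0 | side 168 18 58.1 200.0 | side 174 15 58.6 201.0 |
```

View pics/crop.png

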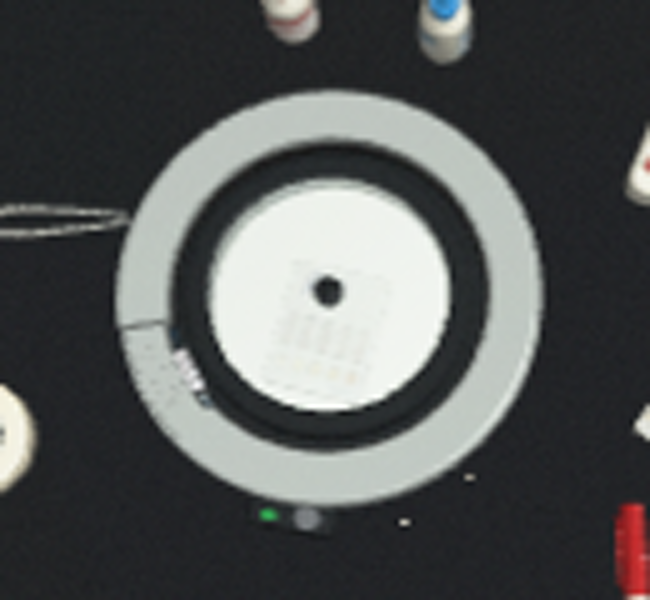

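The notch shows clearly in both views. Its floor is 5 mm lower, from about -65° to -29° relative to the green lamp, so its middle is at about 113° in the world frame. The press point is therefore about (0.533, 0.077). The target yaw is -67, which puts the closed fingers (about 42 mm) along the tangent.

>>> apply_moves --targets '[{"dp":[0.266,-0.543,0],"yaw":-43.7},{"dp":[0.266,-0.543,0],"yaw":-43.7},{"dp":[0.266,-0.543,0],"yaw":-43.7},{"dp":[0.266,-0.543,0],"yaw":-43.7},{"dp":[0.266,-0.543,0],"yaw":-43.7},{"dp":[0.266,-0.543,0],"yaw":-43.7},{"dp":[0.266,-0.543,0],"yaw":-43.7},{"dp":[0.266,-0.543,0],"yaw":-43.7},{"dp":[0.266,-0.543,0],"yaw":-43.7},{"dp":[0.266,-0.543,0],"yaw":-43.7},{"dp":[0.266,-0.543,0],"yaw":-43.7},{"dp":[0.266,-0.543,0],"yaw":-43.7},{"dp":[0.266,-0.543,0],"yaw":-43.7},{"dp":[0.266,-0.543,0],"yaw":-43.7},{"dp":[0.266,-0.543,0],"yaw":-43.7},{"dp":[0.266,-0.543,0],"yaw":-43.7},{"dp":[0.266,-0.543,0],"yaw":-43.7},{"dp":[0.266,-0.543,0],"yaw":-43.7},{"dp":[0.266,-0.543,0],"yaw":-43.7},{"dp":[0.266,-0.543,0],"yaw":-43.7}]' --grip 1 --squeeze 10

```text
time_s: 1.77
tcp_pos: [0.5328, 0.0778, 0.2486]
eef_rot: [-180.0, 0.0, -66.9]
contact_force: [-0.6, 0.4, 0.9]
gripper_width: 0.0002
gripper_force: 0.0
```

>>> apply_moves --targets '[{"dp":[0,0,-0.04],"yaw":0},{"dp":[0,0,-0.08],"yaw":0},{"dp":[0,0,-0.11],"yaw":0},{"dp":[0,0,-0.14],"yaw":0},{"dp":[0,0,-0.158],"yaw":0},{"dp":[0,0,-0.158],"yaw":0},{"dp":[0,0,-0.158],"yaw":0},{"dp":[0,0,-0.158],"yaw":0}]'

```text
time_s: 2.43
tcp_pos: [0.534, 0.0778, 0.0919]
eef_rot: [-179.9, -0.0, -66.9]
contact_force: [0.5, 0.1, 0.4]
gripper_width: 0.0009
gripper_force: 0.0
```

```bash
python3 - <<'E'
from h import *
s=get_state();print(s["tcp_pos"],s["contact_force"])
c=cams.capture("side")["image"][130:270,140:330,::-1]
cv2.imwrite("pics/side1.png",cv2.resize(c,None,fx=4,fy=4,interpolation=cv2.INTER_CUBIC))
E
```

```text
[0.53396167 0.07778603 0.09194524] [0.48084715 0.0928336  0.37979374]
```

View pics/side1.png

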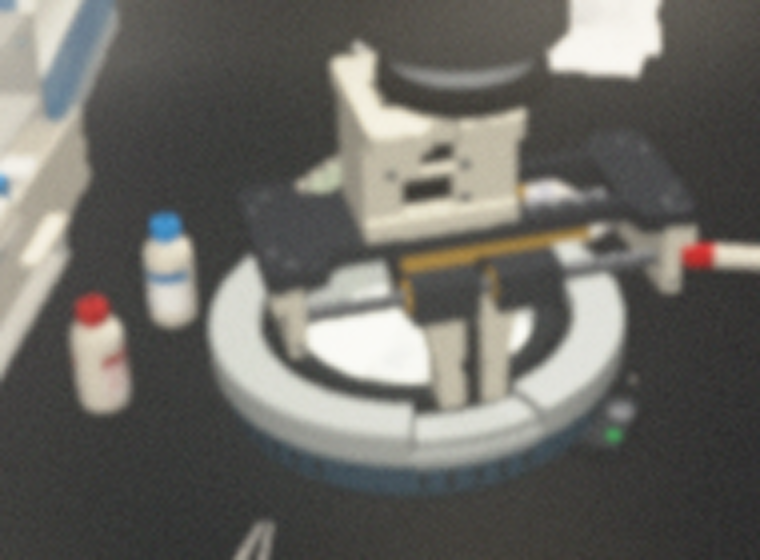

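The side crop shows the closed fingertips at about (475,400), centred between the notch edges at (415,430) and (535,400). I'll lower slowly.

>>> apply_moves --targets '[{"dp":[0,0,-0.006],"yaw":0},{"dp":[0,0,-0.011],"yaw":0},{"dp":[0,0,-0.014],"yaw":0},{"dp":[0,0,-0.015],"yaw":0},{"dp":[0,0,-0.016],"yaw":0},{"dp":[0,0,-0.017],"yaw":0},{"dp":[0,0,-0.018],"yaw":0},{"dp":[0,0,-0.018],"yaw":0},{"dp":[0,0,-0.018],"yaw":0}]'

```text
time_s: 3.23
tcp_pos: [0.5329, 0.0768, 0.0726]
eef_rot: [180.0, 0.0, -67.0]
contact_force: [-2.4, -0.9, 2.6]
gripper_width: 0.0005
gripper_force: 1.4
```

>>> apply_moves --targets '[{"dp":[0,0,-0.0008],"yaw":0},{"dp":[0,0,-0.0016],"yaw":0},{"dp":[0,0,-0.0022],"yaw":0},{"dp":[0,0,-0.0022],"yaw":0},{"dp":[0,0,-0.0022],"yaw":0}]'

```text
time_s: 3.65
tcp_pos: [0.5339, 0.0773, 0.0707]
eef_rot: [-179.9, -0.0, -67.0]
contact_force: [-1.3, 2.3, 7.6]
gripper_width: 0.0002
gripper_force: 3.9
```

```bash
python3 - <<'E'
from h import *
s=get_state();print(s["tcp_pos"],s["contact_force"])
c=cams.capture("side")["image"][130:270,140:330,::-1]
cv2.imwrite("pics/side2.png",cv2.resize(c,None,fx=4,fy=4,interpolation=cv2.INTER_CUBIC))
E
```

```text
[0.53388997 0.07730847 0.07073426] [-1.3401535   2.31738611  7.63037633]
```

View pics/side2.png

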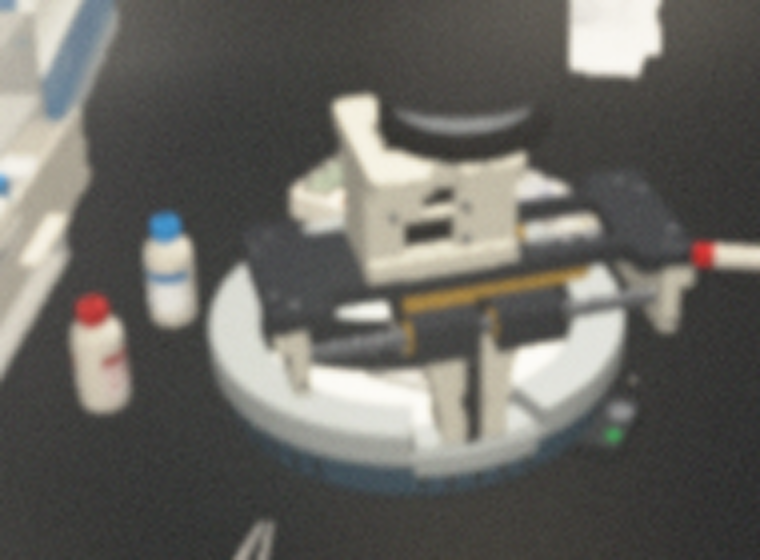

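The dark lid ring is no longer in the ring plane and the chamber interior shows bright, so the lid has released. I'll hold briefly, then rise and back outward.

>>> apply_moves --targets '[{"dp":[0,0,0],"yaw":0},{"dp":[0,0,0],"yaw":0},{"dp":[0,0,0],"yaw":0},{"dp":[0,0,0],"yaw":0},{"dp":[0,0,0.004],"yaw":0},{"dp":[-0.002,0.004,0.012],"yaw":0},{"dp":[-0.004,0.01,0.03],"yaw":0},{"dp":[-0.01,0.025,0.06],"yaw":0},{"dp":[-0.02,0.045,0.09],"yaw":0},{"dp":[-0.03,0.07,0.12],"yaw":0},{"dp":[-0.04,0.1,0.15],"yaw":0},{"dp":[-0.05,0.13,0.18],"yaw":0},{"dp":[-0.07,0.165,0.18],"yaw":0},{"dp":[-0.09,0.2,0.18],"yaw":0},{"dp":[-0.11,0.235,0.18],"yaw":0},{"dp":[-0.13,0.27,0.18],"yaw":0},{"dp":[-0.13,0.27,0.18],"yaw":0},{"dp":[-0.13,0.27,0.18],"yaw":0}]'

```text
time_s: 5.2
tcp_pos: [0.4015, 0.3483, 0.2504]
eef_rot: [180.0, -0.0, -66.8]
contact_force: [0.4, -0.6, 0.3]
gripper_width: 0.0002
gripper_force: 0.0
```

```bash
python3 - <<'E'
from h import *
s=get_state();print(s["tcp_pos"],s["contact_force"])
a=cams.capture("top"); P=pts(a); im=a["image"]
cc=np.array([.5704,-.0111]); d=P[...,:2]-cc; u=np.array([np.cos(np.radians(113)),np.sin(np.radians(113))])
rr=np.hypot(d[...,0],d[...,1])
z=P[...,2]
k=(rr<.105)&(z>.065); print("above rim",k.sum(), np.sort(z[k])[-10:])
k=(rr>.089)&(rr<.103)&(d@u>.09); print("pad z",np.median(z[k]))
b=cams.capture("side")["image"]
cv2.imwrite("pics/end.png",np.vstack([im[130:280,120:340],b[130:280,140:360]])[...,::-1].repeat(2,0).repeat(2,1)[:600])
E
```

```text
[0.40147668 0.34827147 0.25040083] [ 0.38223738 -0.64967611  0.25024975]
above rim 2460 [0.09743983 0.09751663 0.09767171 0.09771382 0.09804766 0.09824265
 0.09828688 0.09855806 0.09875773 0.09964394]
pad z 0.05322354179759013
```

View pics/end.png

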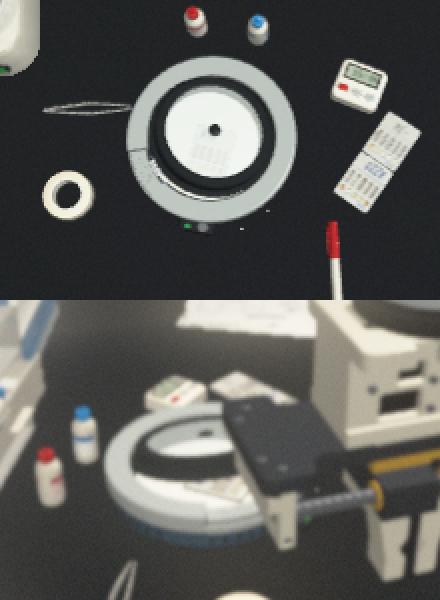

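The final pictures show the lid standing ajar: its dark ring, near (210,130) in the top half, is raised to about 0.099 m. The pad is back at 0.053 m, the bystanders haven't moved and the hand is clear.

```bash
python3 -c "
from plant import r
print(r.close_job())"
```

```text
the job is handed in; nothing more can be done
None
```

The catch was pressed and the lid sprang open: it stands ajar with its edge about 45 mm up, the catch has sprung back, the bystanders look unmoved in the final pictures, the hand is clear, and the job is handed in (no verdict was returned).

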